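# Open the set's shutter and fish out the long paddle

## Task

A long wooden modelling paddle has been left inside the hollow set base, under the deck. Wind the handwheel on the deck counter-clockwise (seen from above) until the sliding shutter is fully open against its stop - move the shutter only by its handwheel, do not push it by hand - then take the paddle by its handle, tilt it and draw it out diagonally, handle first, through the hatch. Finish while still holding the paddle in the gripper, motionless, all of it at least 10 cm above the deck, with the shutter still fully open and the can, the jar and the loose orange dome left undisturbed.

Things in the scene. Friction and masses are not known exactly. Their poses are not given: they have to be found in the camera images.
- setbase: hollow black set base, 360 (x) by 360 (y) by 58 mm high, fixed to the bench, red deck; yaw varies. Origin: centre of its underside; z up, x away from the robot. Inside floor and deck 6 mm thick, deck underside 52 mm up, walls 8. Open below the deck from wall to wall. On the deck: stop block x -134 to -122, y 35 to 115, 14 high; orange fruits to 38 high at (-150,-150), (-155,155), (158,-20)
- hatch_near (a point): middle of the edge nearest the robot of the rectangular hatch in the deck, on top of the deck (setbase -20, 65, 58 mm). The hatch runs from setbase x -20 to 130, y 0 to 130 mm
- hatch_far (a point): middle of the hatch's far edge, on top of the deck (setbase 130, 65, 58 mm)
- shutter: plain aluminium sheet 100 x 154 x 4 mm with a steel rack, lying on the deck (top 62 mm above the bench) over the near part of the hatch; slides along setbase -x by up to 75 mm, driven by the handwheel (12 mm per rad). Origin: on setbase's origin when 75 mm short of open (hatch open for 75 mm at its far end), at setbase x = -75 mm when fully open on its stop; starts 0 to -30 mm
- handwheel (a joint): angle of the handwheel in rad, 0 to 6.25 (= shutter on its stop), growing counter-clockwise seen from above; friction about 0.1 Nm; stays where left. Black disc of 90 mm diameter, top 84 mm above the bench; upright axis.
- wheel_axis (a point): on the handwheel's axis, at the top of the disc (setbase -30, -90, 84 mm)
- crank_grip (a point): upper part of the upright round crank knob that stands on the wheel 36 mm from its axis: steel, 16 mm diameter, from 85 to 125 mm above the bench, spins freely on its own pin; this point is on its centreline, 113 mm above the bench. At handwheel angle 0 it lies from the axis towards setbase +x.
- paddle: loose wooden modelling paddle, 210 mm long, 40 to 85 g, lying flat on setbase's inside floor. Origin: centre of its underside; x along it, roughly setbase x. Handle x -20 to 105: 18 wide, 16 high; blade -105 to -18: 26 wide, 8 high, undersides flush
- handle_end (a point): centre of the paddle's handle end face (paddle 105, 0, 8 mm); it points away from the robot and lies under the open far part of the hatch
- blade_end (a point): centre of the paddle's blade end face (paddle -105, 0, 4 mm), hidden under the deck on the robot's side
- can: plain aluminium drink can on the bench, 66 mm diameter, 120 high, origin under its centre; leave alone
- jar: amber jar with white cap on the bench, 60 mm diameter, 70 high, origin under its centre; leave alone
- dome: loose orange dome prop standing on the deck's far right part, 50 mm diameter, 32 high, origin under its centre; leave alone
- shutter_edge (a point): middle of the shutter's far edge, which bounds the open part of the hatch, on its top: at setbase x = 55 mm when most shut, -20 mm (over the hatch's near edge) when fully open on the stop

How it is judged:
By the outcome, as a careful person would: the job done as asked, in the order asked, and still so for the second after the job is handed in, while the arm keeps its last pose, push and grip.
It also fails if it takes over 54 s, if anything falls off the work surface, if the arm or the gripper's body presses on something with over 40 N, if the wrist force passes 120 N, or if a joint passes its speed limit or range.

## Robot

A 7-joint arm with a two-finger parallel gripper is mounted at the origin on the work surface. World frame = base frame: x ahead of the robot, y to its left, z up, the work surface at z = 0. Lengths are in m, angles in rad, forces in N, time in s.
With the tool pointing down it reaches from about 0.4 to 0.925 m from the base axis. Payload 4.1 kg.
Tool frame: the origin (TCP) lies between the finger pads; the fingertips stand 17 mm ahead of it and the grasp point (between the pads) lies 2 mm behind it (r.tip_extent is the distance from the TCP to the fingertips, in m); z points along the fingers, y is the line along which they close (so a half turn about z gives the same grasp; the last joint's range is limited). The gripper opens to 85 mm and grips with 20 to 120 N. Pads are 22 mm wide; open, the fingers measure 114 mm over their backs; the gripper's body (76 mm by 85 mm) begins 54 mm behind the grasp point. The pads swing forward as they close: fully open they stand 13 mm farther back than shut.
Start: joints at [-1.32, 0.398, 0.045, 1.537, -0.019, 1.207, -0.051], TCP at [0.223, 0.611, 0.248] pointing down, gripper open.
Joint ranges: [-2.82, 2.82], [-0.49, 2.23], [-1.37, 1.46], [0, 2.46], [-1.36, 4.5], [0.23, 2], [-2.94, 2.94]. Speed limits (rad/s): [2.57, 2.57, 3.14, 3.14, 3.14, 3.14, 3.14].

## Interface

Orientations are given as a rotation vector (axis times angle).
In Python, from station import r gives the robot as it stands.
- The arm moves only by the tool play_rows, never from a script. Its argument "series" is a list of rows, each a list of 3 entries, a list of its own where there are three numbers: the opening in per cent of the stroke, from 0 (shut) to 100 (fully open), then the shift along the tool's x, y, z in mm, then the turn, a rotation vector about the tool's x, y, z in rad. A call has 1 to 5 rows; each row is the pose to reach, as a shift and turn from the pose commanded when the call began, along the tool's axes at that moment; what a row does not reach only later rows make up. A row lasts 1/8 s, in which the tool goes at most 62.5 mm and 10.7 degrees, less where a joint would pass 70% of its speed; a pose out of reach is approached as far as the arm can. A call with a gripper value outside its range is refused whole. The fingers move at their own pace and stop on an object; the grip force is fixed at half the most. Time passes only in rows, so rows that repeat a pose let the fingers close. It gives the time, the measured TCP pose, the force, the opening and the grip force at its end, in the units of the state.
- r.read_state(): the state, without advancing time (a new reading comes with each control period).
- r.camera(name): name is "scene" or "top" or "wrist"; returns a dict with "pixels" (420x560x3 uint8, red, green, blue), "fx", "fy", "cx", "cy" (pixels), "extrinsics" (4x4, takes a point from camera to world coordinates); the wrist camera has in their place "T_tool_cam" (4x4, takes a point from camera to tool coordinates, whose origin is the TCP and whose axes are the flange's). Camera axes: x right, y down, z forward; pixel columns grow to the right and rows downward; lengths in m; the calibration is good to about 2 mm. A picture is of the moment at which its call begins: read the wrist's pose just before it. There is no depth.
- r.close_job(): hands the job in; it is judged then, once.
The state is a dict: "time": time; "joint_positions": joint angles; "qvel": joint speeds; "joint_torque": joint torques, N m; "position": TCP position; "tool_rot": TCP orientation; "ft_force": force on the tool from outside, world axes, zero at the start; "ft_torque": the same for the moment, N m; "grip_width": finger opening in m; "grip_force": force on a finger pad.
Only numpy, scipy, OpenCV 4.12 (cv2) and the standard library are available. Lean on these libraries where they do the work, as an engineer would, in place of code of your own. Each camera call takes 0.05 s, during which the arm holds its last target. There are 200 camera calls.

## Working session

There is one attempt and no reset: what is moved stays moved. The work goes in short steps, Python scripts to look and compute and a tool call to move; the robot and the scene stay as the last step left them, time stands still between calls to the robot, and variables do not carry over. Pictures are saved under pics/ and viewed, at most 10 in all, crops included, and the job is handed in when it is done.

Besides the shell and the picture viewer there is one more tool, called after "Call:" in YAML: its name, and indented under it one key for each argument. play_rows: Moves the arm, as the interface text tells. Its arguments: {"type":"object","properties":{"series":{"type":"array","items":{"type":"array"}}},"required":["series"]}

```bash
mkdir -p pics; ls; python3 - <<'E'
from station import r
import cv2,numpy as np
s=r.read_state();print({k:np.round(v,3).tolist() for k,v in s.items()})
for n in("top","scene"):
    c=r.camera(n);cv2.imwrite(f"pics/{n}0.png",c["pixels"][:,:,::-1]);np.savez(f"{n}0.npz",**c)
    print(n,c["fx"],c["fy"],c["cx"],c["cy"],np.round(c["extrinsics"],3).tolist())
E
```

```text
pics
{'time': 0.0, 'joint_positions': [-1.32, 0.399, 0.045, 1.538, -0.019, 1.207, -0.051], 'qvel': [-0.001, 0.001, -0.0, 0.0, 0.0, -0.0, -0.001], 'joint_torque': [-0.0, -47.511, 1.364, -25.423, 0.011, 0.009, 0.0], 'position': [0.223, 0.61, 0.247], 'tool_rot': [-0.546, -3.093, 0.003], 'ft_force': [0.38, -0.602, -0.066], 'ft_torque': [-0.021, 0.04, -0.005], 'grip_force': 0.0, 'grip_width': 0.085}
top 406.05016024258947 406.05016024258947 272.62319831641554 211.51400538849572 [[0.02, -0.981, 0.192, 0.37], [-1.0, -0.023, -0.014, 0.014], [0.018, -0.191, -0.981, 1.113], [0.0, 0.0, 0.0, 1.0]]
scene 413.97514835542154 413.97514835542154 280.93966545797974 207.99783101622603 [[-0.871, 0.259, -0.418, 1.001], [0.492, 0.462, -0.738, 0.72], [0.002, -0.849, -0.529, 0.622], [0.0, 0.0, 0.0, 1.0]]
```

View pics/top0.png

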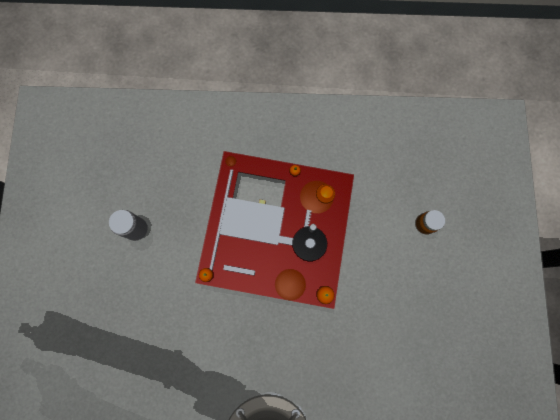

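View pics/scene0.png

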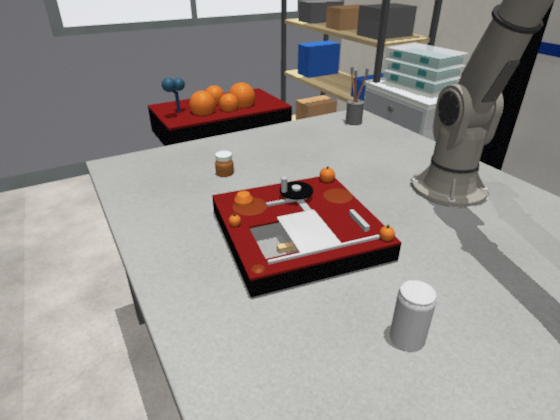

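The top view shows the set base at about (275,230) px with its hatch near (260,190), the wheel at (310,243) and the knob at (313,227). The can is at (123,222), the jar at (434,220) and the dome at (326,193). The scene view agrees, and the handle end shows at (287,247). Next I localise the base from its red deck.

```bash
cat > h.py <<'E'
import numpy as np,cv2
from scipy.spatial.transform import Rotation as R
def ray(c,uv,z):
    "pixels -> world points on plane height z"
    E=c["extrinsics"];uv=np.atleast_2d(uv).astype(float)
    d=np.c_[(uv[:,0]-c["cx"])/c["fx"],(uv[:,1]-c["cy"])/c["fy"],np.ones(len(uv))]@E[:3,:3].T
    o=E[:3,3];return o+d*((z-o[2])/d[:,2])[:,None]
def proj(c,P):
    E=np.linalg.inv(c["extrinsics"]);p=np.atleast_2d(P)@E[:3,:3].T+E[:3,3]
    return np.c_[c["fx"]*p[:,0]/p[:,2]+c["cx"],c["fy"]*p[:,1]/p[:,2]+c["cy"]]
def wristcam(c,s):
    T=np.eye(4);T[:3,:3]=R.from_rotvec(s["tool_rot"]).as_matrix();T[:3,3]=s["position"]
    return {**c,"extrinsics":T@c["T_tool_cam"]}
def move(s,p,Rt):
    "shift (mm) and turn from the state to the target, tool axes"
    R0=R.from_rotvec(s["tool_rot"])
    return np.round(R0.inv().apply(np.array(p)-s["position"])*1000,1).tolist(),np.round((R0.inv()*Rt).as_rotvec(),3).tolist()
def down(a):
    "tool pointing down, tool x along heading a"
    return R.from_matrix(np.array([[np.cos(a),np.sin(a),0],[np.sin(a),-np.cos(a),0],[0,0,-1]]).T.reshape(3,3).T)
E
python3 - <<'E'
from h import *
for n in("top","scene"):
    c=dict(np.load(n+"0.npz"));im=c["pixels"].astype(int)
    m=((im[...,0]>70)&(im[...,1]<90)&(im[...,0]>im[...,1]*2.0)).astype(np.uint8)
    if n=="scene": m[:170]=0
    cs,_=cv2.findContours(m,0,2);k=max(cs,key=cv2.contourArea)
    q=cv2.minAreaRect(ray(c,k[:,0],.058)[:,:2].astype(np.float32)*1000)
    h=cv2.convexHull(k);a=cv2.approxPolyDP(h,12,True)[:,0]
    P=ray(c,a,.058);print(n,q,a.tolist(),np.round(P[:,:2],3).tolist(),P.mean(0).round(4))
E
```

```text
top ((535.8231811523438, -11.725967407226562), (358.1005859375, 358.1982421875), 80.79124450683594) [[224, 152], [353, 175], [333, 307], [196, 282]] [[0.738, 0.135], [0.682, -0.216], [0.333, -0.159], [0.389, 0.192]] [ 0.5355 -0.0119  0.058 ]
scene ((539.2600708007812, -9.794342041015625), (360.90185546875, 358.3008117675781), 80.87166595458984) [[213, 195], [280, 184], [400, 243], [250, 279]] [[0.683, -0.216], [0.494, -0.181], [0.393, 0.195], [0.743, 0.138]] [ 0.5785 -0.0159  0.058 ]
```

```bash
cat >> h.py <<'E'
SY=np.radians(-9.2);SO=np.array([.5375,-.0108,0])
RS=R.from_euler('z',SY)
def S(x,y,z): return SO+RS.apply(np.array([x,y,z])/1000)
def toS(P): return RS.inv().apply(np.asarray(P)-SO)*1000
E
python3 - <<'E'
from h import *
from station import r
c=dict(np.load("top0.npz"));s=r.read_state()
print("axis",S(-30,-90,84),proj(c,S(-30,-90,84)),"hatch",proj(c,[S(130,0,58),S(130,130,58),S(-20,130,58),S(-20,0,58)]).round().tolist())
for a in np.arange(0,3,.25): print(a,proj(c,S(-30+36*np.cos(a),-90+36*np.sin(a),125)).round(1).tolist(), proj(c,S(55-12*a,65,62)).round(1).tolist())
g=c["pixels"];G=g[...,1].astype(int)
print(G[215:240,304:324])
print([ (v,G[v,255:275].tolist()) for v in range(190,206)])
print([toS(ray(c,p,z)[0]).round() for p,z in(((123,222),.12),((434,220),.07),((326,193),.08))])
E
python3 - <<'E'
import cv2
a=cv2.imread('pics/top0.png')[140:310,190:360];b=cv2.imread('pics/scene0.png')[165:285,205:400]
a=cv2.resize(a,(400,400),interpolation=2);b=cv2.resize(b,(400,400*120//195),interpolation=2)
b=cv2.copyMakeBorder(b,0,400-b.shape[0],0,0,0)
cv2.imwrite('pics/crop1.png',cv2.hconcat([a,b]))
E
```

```text
axis [ 0.49349661 -0.09484583  0.084     ] [[309.18492883 242.33965462]] hatch [[285.0, 179.0], [237.0, 171.0], [226.0, 225.0], [275.0, 234.0]]
0.0 [[313.3, 226.1]] [[255.9, 201.3]]
0.25 [[309.7, 225.9]] [[255.7, 202.4]]
0.5 [[306.1, 226.6]] [[255.4, 203.5]]
0.75 [[302.9, 228.1]] [[255.2, 204.6]]
1.0 [[300.1, 230.4]] [[255.0, 205.7]]
1.25 [[298.0, 233.4]] [[254.8, 206.8]]
1.5 [[296.7, 236.7]] [[254.6, 207.9]]
1.75 [[296.3, 240.3]] [[254.4, 209.0]]
2.0 [[296.8, 244.0]] [[254.2, 210.1]]
2.25 [[298.2, 247.4]] [[253.9, 211.2]]
2.5 [[300.3, 250.4]] [[253.7, 212.2]]
2.75 [[303.2, 252.7]] [[253.5, 213.3]]
[[ 27  52 129 162 161 104  78  43  29  27  28  28  29  27  26  25  27  27
   26  26]
 [ 29  63 149 166 162 118  74  39  28  27  27  27  27  26  28  26  27  27
   27  24]
 [ 33  74 153 166 164 150  89  41  29  28  28  29  27  28  27  26  26  28
   26  26]
 [ 35  76 153 164 139  88  47  31  28  28  26  27  25  27  27  28  27  27
   26  29]
 [ 42  98 156 166 149  93  45  30  28  27  25  29  28  26  27  26  27  26
   27  25]
 [ 49 119 160 166 157 124  63  32  30  29  28  26  27  29  27  27  27
[... 2764 characters left out ...]
 161, 157, 141, 129, 136, 137, 137, 138, 137, 138, 140, 138, 136]), (201, [136, 136, 138, 138, 150, 161, 167, 167, 162, 153, 119, 130, 134, 134, 138, 139, 139, 137, 139, 137]), (202, [157, 146, 144, 137, 154, 163, 166, 167, 162, 154, 102, 128, 134, 134, 137, 138, 138, 137, 138, 139]), (203, [166, 165, 165, 163, 165, 166, 167, 167, 163, 150, 102, 130, 135, 135, 135, 136, 137, 137, 139, 140]), (204, [167, 168, 168, 168, 168, 167, 168, 168, 167, 164, 147, 154, 147, 143, 140, 137, 139, 141, 140, 140]), (205, [168, 168, 167, 168, 168, 167, 168, 168, 168, 166, 165, 165, 165, 165, 163, 159, 158, 155, 148, 145])]
[array([-69., 373., 120.]), array([  90., -405.,   70.]), array([ 107., -113.,   80.])]
```

View pics/crop1.png

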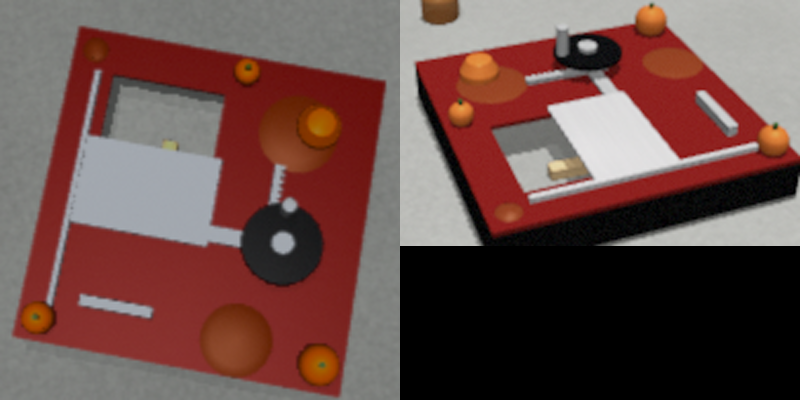

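The knob top is at (312.7,226.6) px, so the wheel angle is about 0.05–0.2 rad. I'll head for a point above the knob.

```bash
python3 - <<'E'
from h import *
from station import r
c=dict(np.load("top0.npz"));s=r.read_state()
k=ray(c,(312.7,226.6),.125)[0];print(k,toS(k))
h=ray(c,(259.7,200),.022)[0];print("handle",toS(h))
print(move(s,[k[0],k[1],.20],down(SY+np.pi)))
E
```

```text
[ 0.52777329 -0.0990939   0.125     ] [  4.51494984 -88.7132303  125.        ]
handle [69.09947665 57.87452556 22.        ]
([-529.7, -561.7, 48.4], [-0.002, -0.0, -0.189])
```

Call:
play_rows:
  series:
    - [45,[-40,-42,0],[0,0,0]]
    - [45,[-80,-84,0],[0,0,0]]
    - [45,[-120,-126,0],[0,0,0]]
    - [45,[-160,-168,0],[0,0,0]]
    - [45,[-200,-210,0],[0,0,0]]

```text
time: 0.72
position: [0.3391, 0.3428, 0.2481]
tool_rot: [-0.546, -3.094, 0.0]
ft_force: [0.8, 0.9, 0.9]
grip_width: 0.0386
grip_force: 0.0
```

Call:
play_rows:
  series:
    - [45,[-40,-42,0],[0,0,0]]
    - [45,[-80,-84,0],[0,0,0]]
    - [45,[-120,-126,0],[0,0,0]]
    - [45,[-160,-168,0],[0,0,0]]
    - [45,[-200,-210,0],[0,0,0]]

```text
time: 1.35
position: [0.4548, 0.0773, 0.2482]
tool_rot: [0.546, 3.094, 0.001]
ft_force: [0.8, 1.4, -0.6]
grip_width: 0.0383
grip_force: 0.0
```

Call:
play_rows:
  series:
    - [45,[-40,-45,10],[0,0,-0.1]]
    - [45,[-80,-90,30],[0,0,-0.189]]
    - [45,[-130,-142,48],[0,0,-0.189]]
    - [45,[-130,-142,48],[0,0,-0.189]]

```text
time: 1.85
position: [0.5276, -0.1037, 0.1991]
tool_rot: [-0.263, -3.129, 0.005]
ft_force: [-0.8, 1.1, 0.1]
grip_width: 0.0388
grip_force: 0.0
```

```bash
python3 - <<'E'
from h import *
from station import r
s=r.read_state();c=r.camera("wrist");w=wristcam(c,s)
print(s["time"],s["position"],s["tool_rot"],s["grip_width"],s["joint_positions"])
cv2.imwrite("pics/w1.png",c["pixels"][:,:,::-1]);np.savez("w1.npz",**w)
print(proj(w,[S(-30,-90,84),[.5278,-.0991,.125],S(4.5,-88.7,125)]))
E
```

```text
1.85 [ 0.52756155 -0.1036519   0.19913229] [-0.26309565 -3.12872004  0.00456532] 0.03878841565708825 [-0.38355908  0.28473321  0.59636595  1.87551499 -0.18067172  1.03721811
  1.68974513]
[[284.10669558 169.48321758]
 [286.74438209 228.9072729 ]
 [286.76612409 228.84927061]]
```

View pics/w1.png

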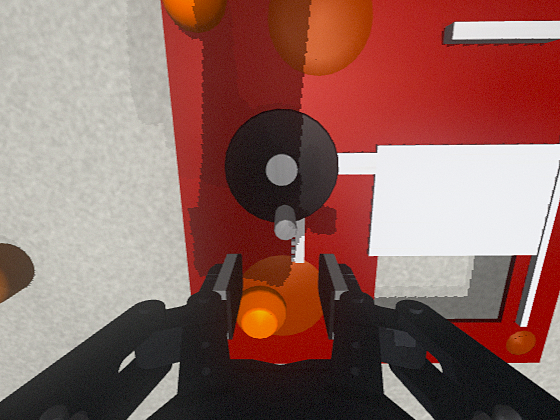

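The wrist view shows the hub at (281,169) and the knob at (286,229), which matches my prediction within about 2 mm. I'll lower the fingers and grip the knob.

Call:
play_rows:
  series:
    - [45,[-1,4,40],[0,0,0]]
    - [45,[-1,4,83],[0,0,0]]
    - [0,[-1,4,83],[0,0,0]]
    - [0,[-1,4,83],[0,0,0]]
    - [0,[-1,4,83],[0,0,0]]

```text
time: 2.52
position: [0.5277, -0.0945, 0.1166]
tool_rot: [-0.251, -3.128, -0.001]
ft_force: [-2.6, -1.5, -16.2]
grip_width: 0.014
grip_force: 58.7
```

Call:
play_rows:
  series:
    - [0,[0,0,0],[0,0,0]]
    - [0,[0,0,0],[0,0,0]]

```text
time: 2.78
position: [0.5277, -0.0946, 0.1165]
tool_rot: [-0.252, -3.127, -0.001]
ft_force: [-6.0, -0.8, -17.0]
grip_width: 0.014
grip_force: 58.7
```

```bash
python3 - <<'E'
from h import *
from station import r
s=r.read_state()
print(s["time"],toS(s["position"]),s["ft_force"],s["grip_width"],s["grip_force"])
a0=.06
for i in range(0,20,5):
    a=a0+.33*i+.33*np.arange(6)
    p=36*np.c_[-np.cos(a),np.sin(a)];print((p[1:]-p[0]).round(1).tolist())
E
```

```text
2.775 [  3.75848467 -84.25082267 116.54718701] [ -6.04771867  -0.84001207 -17.02665011] 0.013966407572747003 58.70095431804657
[[2.6, 11.5], [8.9, 21.6], [18.0, 29.1], [29.1, 33.2], [40.9, 33.5]]
[[11.3, -3.5], [20.8, -10.5], [27.6, -20.3], [30.8, -31.6], [30.1, -43.5]]
[[-4.4, -11.0], [-12.2, -19.9], [-22.4, -25.9], [-34.0, -28.2], [-45.7, -26.6]]
[[-10.6, 5.3], [-18.9, 13.7], [-24.0, 24.4], [-25.4, 36.1], [-22.9, 47.7]]
```

```bash
python3 - <<'E'
from h import *
a0=.2
for i in range(0,20,5):
    a=a0+.31*i+.31*np.arange(6)
    p=36*np.c_[-np.cos(a),np.sin(a)];print((p[1:]-p[0]).round(1).tolist())
E
```

```text
[[3.9, 10.4], [10.7, 19.2], [19.9, 25.4], [30.6, 28.5], [41.7, 28.3]]
[[10.5, -3.6], [19.4, -10.3], [25.8, -19.4], [29.2, -30.0], [29.1, -41.1]]
[[-3.4, -10.6], [-9.9, -19.6], [-18.8, -26.2], [-29.4, -29.8], [-40.5, -30.0]]
[[-10.6, 3.2], [-19.8, 9.5], [-26.6, 18.3], [-30.4, 28.7], [-30.8, 39.9]]
```

Call:
play_rows:
  series:
    - [0,[3,10.4,0],[0,0,0]]
    - [0,[9.7,19.2,0],[0,0,0]]
    - [0,[18.9,25.4,0],[0,0,0]]
    - [0,[29.6,28.5,0],[0,0,0]]
    - [0,[40.7,28.3,0],[0,0,0]]

```text
time: 3.4
position: [0.4949, -0.0611, 0.1167]
tool_rot: [0.252, 3.128, -0.002]
ft_force: [3.1, -3.8, -27.1]
grip_width: 0.0136
grip_force: 58.6
```

```bash
python3 - <<'E'
from h import *
from station import r
s=r.read_state();p=toS(s["position"]);d=p-[-30,-90.8,0]
print(p,np.hypot(d[0],d[1]),np.arctan2(d[1],d[0]),RS.inv().apply(s["ft_force"]),s["tool_rot"])
E
```

```text
[-34.06286078 -56.43360388 116.68451547] 34.60572236214436 1.688472030717686 [  3.71030574  -3.24868638 -27.11416756] [ 2.52348465e-01  3.12807072e+00 -2.22887468e-03]
```

Call:
play_rows:
  series:
    - [0,[10.5,-3.6,0.5],[0,0,0]]
    - [0,[19.4,-10.3,0.5],[0,0,0]]
    - [0,[25.8,-19.4,0.5],[0,0,0]]
    - [0,[29.2,-30,0.5],[0,0,0]]
    - [0,[29.1,-41.1,0.5],[0,0,0]]

```text
time: 4.03
position: [0.4559, -0.0951, 0.1165]
tool_rot: [-0.251, -3.126, -0.006]
ft_force: [-3.6, 3.9, -16.5]
grip_width: 0.014
grip_force: 59.8
```

Call:
play_rows:
  series:
    - [0,[-3.4,-10.6,0],[0,0,0]]
    - [0,[-9.9,-19.6,0],[0,0,0]]
    - [0,[-18.8,-26.2,0],[0,0,0]]
    - [0,[-29.4,-29.8,0],[0,0,0]]
    - [0,[-40.5,-30,0],[0,0,0]]

```text
time: 4.65
position: [0.4937, -0.133, 0.1166]
tool_rot: [-0.253, -3.13, -0.0]
ft_force: [-4.3, 2.2, -18.1]
grip_width: 0.0139
grip_force: 59.6
```

```bash
python3 - <<'E'
from h import *
from station import r
s=r.read_state();p=toS(s["position"]);d=p-[-30,-90.8,0]
print(p,np.hypot(d[0],d[1]),np.arctan2(d[1],d[0])%6.283,RS.inv().apply(s["ft_force"]),s["tool_rot"])
E
```

```text
[ -23.66565391 -127.63974947  116.57094905] 37.38035688794182 4.882481885039677 [ -4.56641371   1.445636   -18.12150231] [-2.53184160e-01 -3.12981404e+00 -4.91153759e-04]
```

Call:
play_rows:
  series:
    - [0,[-10.6,3.2,0],[0,0,0]]
    - [0,[-19.8,9.5,0],[0,0,0]]
    - [0,[-26.6,18.3,0],[0,0,0]]
    - [0,[-30.4,28.7,0],[0,0,0]]
    - [0,[-30.8,34,0],[0,0,0]]

```text
time: 5.28
position: [0.5274, -0.1037, 0.1164]
tool_rot: [-0.249, -3.124, 0.001]
ft_force: [-11.8, -8.0, -10.6]
grip_width: 0.0138
grip_force: 60.6
```

Call:
play_rows:
  series:
    - [0,[0,1.5,0],[0,0,0]]
    - [0,[0,3,0],[0,0,0]]
    - [0,[0,3,0],[0,0,0]]

```text
time: 5.65
position: [0.5273, -0.1037, 0.1164]
tool_rot: [-0.253, -3.125, 0.005]
ft_force: [-11.0, -5.6, -11.8]
grip_width: 0.0137
grip_force: 60.5
```

```bash
python3 - <<'E'
from h import *
from station import r
s=r.read_state();p=toS(s["position"]);d=p-[-30,-90.8,0]
print(p,np.hypot(d[0],d[1]),np.arctan2(d[1],d[0])%6.283,RS.inv().apply(s["ft_force"]),s["tool_rot"])
E
```

```text
[  4.83114973 -93.31856778 116.44571898] 34.922087210138166 6.210817711298229 [ -9.95869208  -7.28145943 -11.76499479] [-0.25323847 -3.12476624  0.0051694 ]
```

Call:
play_rows:
  series:
    - [0,[1,3,0],[0,0,0]]
    - [0,[1,5,0],[0,0,0]]
    - [0,[1,5,0],[0,0,0]]

```text
time: 6.02
position: [0.5273, -0.1034, 0.1165]
tool_rot: [-0.257, -3.127, 0.015]
ft_force: [-10.0, -13.8, -15.4]
grip_width: 0.0145
grip_force: 60.2
```

```bash
python3 - <<'E'
from h import *
from station import r
s=r.read_state();p=toS(s["position"])
print(s["time"],p,RS.inv().apply(s["ft_force"]))
c=r.camera("scene");np.savez("s2.npz",**c);cv2.imwrite("pics/s2.png",cv2.resize(c["pixels"][170:290,200:410,::-1],(790,452),interpolation=2))
E
```

```text
6.025 [  4.7057404  -93.00620904 116.51027   ] [ -7.66223123 -15.26847985 -15.44373959]
```

View pics/s2.png

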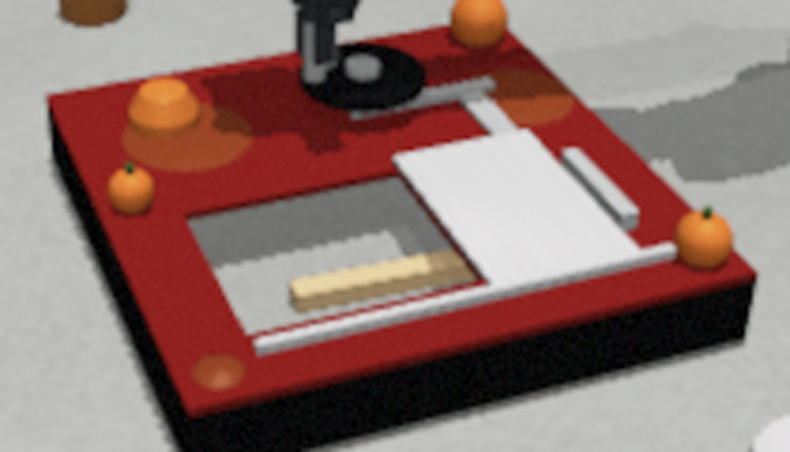

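The force rose to 15 N with no motion, and the shutter sits against the block with the hatch open, so it is on its stop. I'll release the knob, lift and move toward the hatch.

Call:
play_rows:
  series:
    - [45,[0,0,0],[0,0,0]]
    - [45,[0,0,0],[0,0,0]]
    - [45,[0,0,0],[0,0,0]]
    - [45,[0,0,-45],[0,0,0]]
    - [45,[0,0,-100],[0,0,0]]

```text
time: 6.7
position: [0.5308, -0.0952, 0.2183]
tool_rot: [0.25, 3.131, 0.0]
ft_force: [1.1, 0.1, 0.3]
grip_width: 0.0387
grip_force: 0.0
```

Call:
play_rows:
  series:
    - [45,[-25,50,0],[0,0,0]]
    - [45,[-50,100,0],[0,0,0]]
    - [45,[-70,145,0],[0,0,0]]
    - [45,[-70,145,0],[0,0,0]]

```text
time: 7.2
position: [0.6251, 0.043, 0.2173]
tool_rot: [0.237, 3.13, 0.005]
ft_force: [-0.2, -1.0, -0.1]
grip_width: 0.0379
grip_force: 0.0
```

```bash
python3 - <<'E'
from h import *
from station import r
s=r.read_state();c=r.camera("wrist");w=wristcam(c,s)
print(s["time"],toS(s["position"]),s["tool_rot"],s["grip_width"],s["ft_force"])
cv2.imwrite("pics/w2.png",c["pixels"][:,:,::-1]);np.savez("w2.npz",**w)
E
```

```text
7.2 [ 77.91350869  67.11755206 217.29425533] [0.23670251 3.12952615 0.00494489] 0.037928612592325765 [-0.2160973  -0.95841301 -0.14616635]
```

View pics/w2.png

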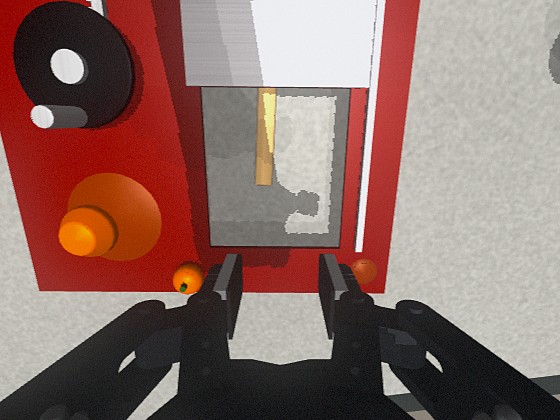

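The handle shows from (267,88), where it meets the shutter edge, to its end at (264,185).

```bash
python3 - <<'E'
from h import *
c=dict(np.load("w2.npz",allow_pickle=True));im=c["pixels"].astype(int)
m=((im[...,0]-im[...,2]>45)&(im[...,0]-im[...,1]<im[...,1]-im[...,2]+25)&(im[...,1]>80)).astype(np.uint8)
m[:89]=0;m[200:]=0;m[:,:220]=0;m[:,320:]=0
k=max(cv2.findContours(m,0,2)[0],key=cv2.contourArea)[:,0];print(k.min(0),k.max(0))
for v in (92,100,120,140,160,180):
    u=np.flatnonzero(m[v]);print(v,[toS(ray(c,(x,v),.022)[0]).round(1).tolist()[:2] for x in(u[0],u[-1]+1)])
u=np.array([[264,185]]);print("end",toS(ray(c,u,.022)[0]),toS(ray(c,u,.006)[0]))
print("edge far/near",toS(ray(c,(276,246.5),.058)[0]),toS(ray(c,(276,86.5),.062)[0]))
print("sides",toS(ray(c,(203.5,120),.058)[0]),toS(ray(c,(349,120),.058)[0]))
E
```

```text
[255  89] [275 185]
92 [[-18.9, 45.6], [-19.1, 63.1]]
100 [[-11.6, 45.6], [-11.8, 63.2]]
120 [[7.1, 44.4], [7.0, 62.3]]
140 [[26.6, 44.1], [26.4, 61.4]]
160 [[46.8, 42.9], [46.6, 60.4]]
180 [[67.7, 42.6], [67.6, 59.4]]
end [73.01199753 50.9998943  22.        ] [76.44122582 50.25603456  6.        ]
edge far/near [127.75801323  64.33121413  58.        ] [-20.58036075  63.44613067  62.        ]
sides [ 7.27445337 -0.45600999 58.        ] [  5.99309698 128.18214538  58.        ]
```

```bash
cat >> h.py <<'E'
PY=-.04  # paddle yaw in S
def P(x,z): # point on paddle centreline, S mm -> world; x measured in S
    return S(x,51.0+PY*(x-67),z)
E
python3 - <<'E'
from h import *
from station import r
s=r.read_state();print(move(s,P(43,110),down(SY+np.pi+PY)))
E
```

```text
([34.6, -11.3, 107.2], [0.001, 0.002, 0.045])
```

Call:
play_rows:
  series:
    - [45,[17,-6,50],[0,0,0.045]]
    - [45,[34.6,-11.3,107],[0,0,0.045]]
    - [45,[34.6,-11.3,107],[0,0,0.045]]
    - [45,[34.6,-11.3,107],[0,0,0.045]]

```text
time: 7.75
position: [0.589, 0.0298, 0.1124]
tool_rot: [0.323, 3.12, 0.001]
ft_force: [-0.4, -0.7, 0.8]
grip_width: 0.0386
grip_force: 0.0
```

```bash
python3 - <<'E'
from h import *
from station import r
s=r.read_state();print(s["time"],toS(s["position"]),s["ft_force"],move(s,P(43,25.5),down(SY+np.pi+PY)))
E
```

```text
7.75 [ 44.35610418  48.29442732 112.37728798] [-0.37447184 -0.74769243  0.83374749] ([2.0, 3.5, 86.9], [0.001, 0.005, -0.006])
```

Call:
play_rows:
  series:
    - [45,[1,3,40],[0,0,0]]
    - [45,[1,3,70],[0,0,0]]
    - [45,[1,3,82],[0,0,0]]
    - [45,[1,3,82],[0,0,0]]

```text
time: 8.25
position: [0.5877, 0.0334, 0.0291]
tool_rot: [0.322, 3.123, 0.001]
ft_force: [-0.9, -0.7, -0.1]
grip_width: 0.0386
grip_force: 0.0
```

```bash
python3 - <<'E'
from h import *
from station import r
s=r.read_state();print(s["time"],toS(s["position"]),s["ft_force"],move(s,P(43,25.5),down(SY+np.pi+PY)))
E
```

```text
8.25 [42.52943148 51.67133568 29.05902606] [-0.8962743  -0.69282076 -0.1388597 ] ([-0.4, 0.3, 3.6], [0.001, 0.002, -0.005])
```

Call:
play_rows:
  series:
    - [45,[0,0,3.5],[0,0,0]]
    - [15,[0,0,3.5],[0,0,0]]
    - [0,[0,0,3.5],[0,0,0]]
    - [0,[0,0,3.5],[0,0,0]]
    - [0,[0,0,3.5],[0,0,0]]

```text
time: 8.88
position: [0.5869, 0.0335, 0.0254]
tool_rot: [0.322, 3.123, 0.001]
ft_force: [-1.4, 0.4, 5.4]
grip_width: 0.0163
grip_force: 62.0
```

Gripped at 16.3 mm opening. I'll pull forward a little, then tilt.

Call:
play_rows:
  series:
    - [0,[-20,0,-3],[0,0,0]]
    - [0,[-40,0,-4],[0,0,0]]
    - [0,[-37.2,0,-22],[0,-0.1,0]]
    - [0,[-32.5,0,-39.6],[0,-0.2,0]]
    - [0,[-26.2,0,-56.6],[0,-0.3,0]]

```text
time: 9.5
position: [0.6117, 0.0281, 0.0815]
tool_rot: [0.292, 2.824, -0.044]
ft_force: [0.3, -0.0, -1.1]
grip_width: 0.016
grip_force: 61.2
```

```bash
python3 - <<'E'
from h import *
from station import r
s=r.read_state();print(s["time"],toS(s["position"]),s["ft_force"],RS.inv().apply(R.from_rotvec(s["tool_rot"]).as_matrix().T),s["grip_width"],s["joint_positions"])
c=r.camera("scene");cv2.imwrite("pics/s3.png",cv2.resize(c["pixels"][120:300,180:420,::-1],(800,600),interpolation=2))
E
```

```text
9.5 [66.98853386 50.21560802 81.48504216] [ 0.28822868 -0.04807216 -1.1042199 ] [[-9.53369140e-01  4.35705563e-02 -2.98645089e-01]
 [ 4.54670555e-02  9.98965660e-01  5.98040748e-04]
 [ 2.98362245e-01 -1.30083592e-02 -9.54364057e-01]] 0.016029593528081906 [-0.62396149  0.44749503  0.55637885  2.02799692 -0.29507519  0.45359647
  1.46626881]
```

View pics/s3.png

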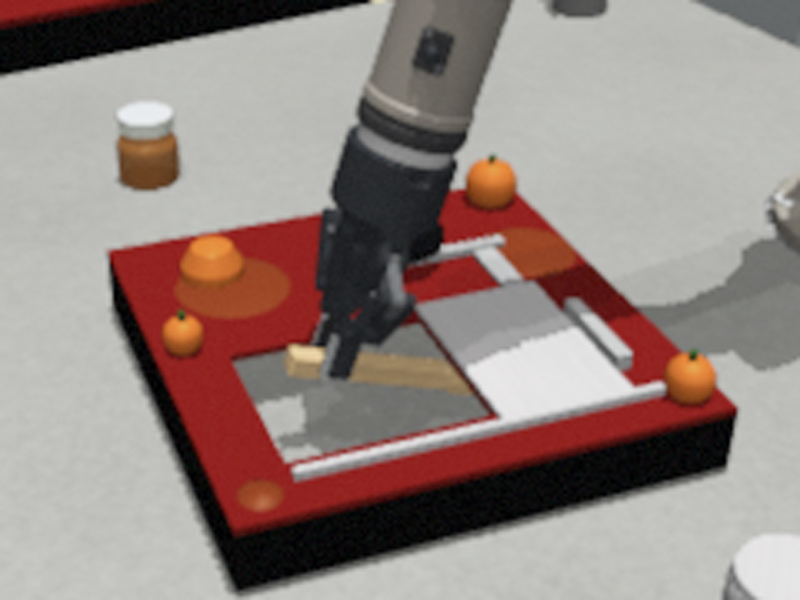

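The paddle is tilted with its handle above the deck and no contact force. Next I draw it out along its axis.

Call:
play_rows:
  series:
    - [0,[-20,0,0],[0,0,0]]
    - [0,[-42,0,0],[0,0,0]]
    - [0,[-64,0,0],[0,0,0]]
    - [0,[-86,0,0],[0,0,0]]
    - [0,[-108,0,0],[0,0,0]]

```text
time: 10.18
position: [0.7132, 0.0069, 0.1125]
tool_rot: [0.292, 2.829, -0.044]
ft_force: [-0.3, 0.5, -0.0]
grip_width: 0.0162
grip_force: 61.2
```

```bash
python3 - <<'E'
from h import *
from station import r
s=r.read_state();print(s["time"],toS(s["position"]),s["ft_force"],RS.inv().apply(R.from_rotvec(s["tool_rot"]).as_matrix().T),s["grip_width"],s["joint_positions"])
c=r.camera("scene");cv2.imwrite("pics/s4.png",cv2.resize(c["pixels"][120:300,180:420,::-1],(800,600),interpolation=2))
E
```

```text
10.175 [170.61350186  45.58223315 112.47729748] [-0.25377943  0.50234598 -0.02578902] [[-9.54844550e-01  4.29639554e-02 -2.93982964e-01]
 [ 4.49681798e-02  9.98988418e-01 -5.82605439e-05]
 [ 2.93683073e-01 -1.32755085e-02 -9.55810658e-01]] 0.01615581866497569 [-0.49889088  0.55328493  0.52732692  1.76317764 -0.32303812  0.61858679
  1.52602046]
```

View pics/s4.png

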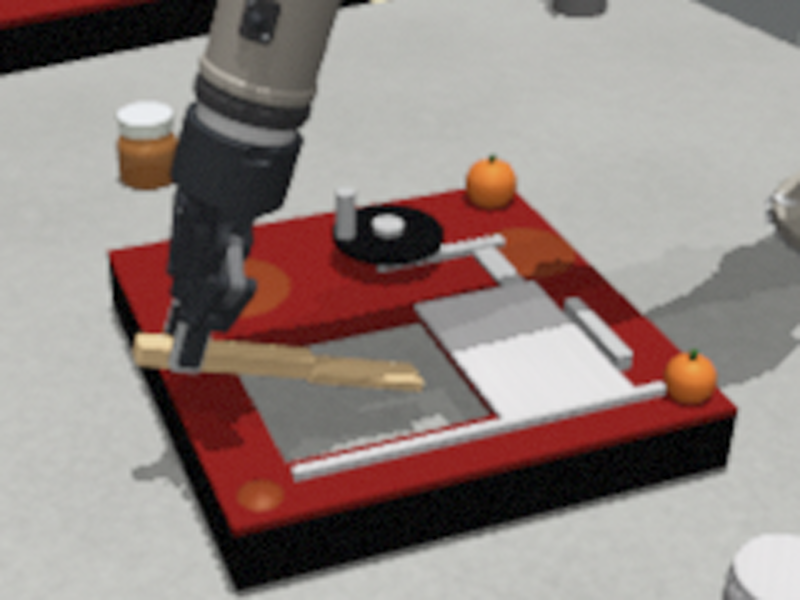

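The paddle is clear of the near edge. Now I lift straight up and hold.

Call:
play_rows:
  series:
    - [0,[-10,0,-33],[0,0,0]]
    - [0,[-24,0,-78],[0,0,0]]
    - [0,[-38,0,-123],[0,0,0]]
    - [0,[-50,0,-163],[0,0,0]]
    - [0,[-56,0,-181],[0,0,0]]

```text
time: 10.85
position: [0.7133, 0.0068, 0.3047]
tool_rot: [0.292, 2.825, -0.043]
ft_force: [0.1, -0.4, -0.4]
grip_width: 0.0163
grip_force: 61.2
```

Call:
play_rows:
  series:
    - [0,[0,0,0],[0,0,0]]
    - [0,[0,0,0],[0,0,0]]
    - [0,[0,0,0],[0,0,0]]
    - [0,[0,0,0],[0,0,0]]
    - [0,[0,0,0],[0,0,0]]

```text
time: 11.48
position: [0.7126, 0.007, 0.3017]
tool_rot: [0.292, 2.829, -0.044]
ft_force: [-0.1, -0.4, -0.5]
grip_width: 0.0162
grip_force: 61.2
```

```bash
python3 - <<'E'
from h import *
from station import r
s=r.read_state();print(s["time"],toS(s["position"]),s["ft_force"],s["grip_width"],np.abs(s["qvel"]).max())
c=r.camera("scene");cv2.imwrite("pics/s5.png",c["pixels"][:,:,::-1])
E
```

```text
11.475 [169.96218089  45.57740355 301.72969748] [-0.12139994 -0.36289663 -0.53540515] 0.016221928028829154 0.004385715654084639
```

View pics/s5.png

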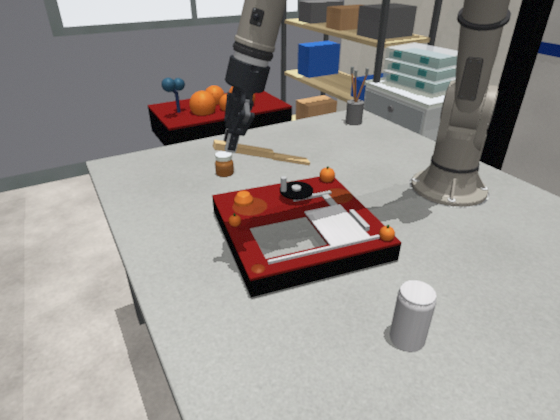

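The paddle is held high, from (215,150) to (308,160) px. The shutter is still open, and the can, jar and dome have not moved.

```bash
python3 -c "
from station import r
print(r.close_job())"
```

```text
the job is handed in; nothing more can be done
None
```

I've handed the job in after about 11.5 s of the 54 s: the shutter is open on its stop and the gripper is holding the paddle still, its lowest point about 17 cm above the deck; the can, jar and dome look undisturbed in the last picture.

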